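Close the glaze pot's lid evenly

ROBOT

A 6-joint arm with a two-finger parallel gripper is mounted at the origin on the work surface. World frame = base frame: x ahead of the robot, y to its left, z up, the work surface at z = 0. Lengths are in m, angles in degrees, forces in N, time in s.
With the tool pointing down it reaches from about 0.3 to 0.775 m from the base axis. Payload 14.6 kg.
Tool frame: the origin (TCP) lies at the very end of the fingers, on their centre line; the grasp point (between the pads) lies 19 mm behind it (bot.grasp_offset is the distance from the TCP to the grasp point, in m); z points along the fingers, y is the line along which they close (so a half turn about z gives the same grasp; the last joint's range is limited). The gripper opens to 85 mm and grips with 20 to 120 N. Pads are 22 mm wide; open, the fingers measure 114 mm over their backs; the gripper's body (76 mm by 85 mm) begins 54 mm behind the grasp point. The pads swing forward as they close: fully open they stand 13 mm farther back than shut.
Start: joints at [70.497, 17.183, 87.147, -0, 75.671, -3.816], TCP at [0.149, 0.53, 0.231] pointing down, gripper open.
Joint ranges: [-173.82, 173.82], [-45.26, 126.66], [13.44, 144.39], [-59.66, 239.66], [0, 175.72], [-146.38, 146.38]. Speed limits (degrees/s): [127.2, 127.2, 147.25, 180, 180, 180].

INTERFACE

Orientations are given as [roll, pitch, yaw] about the fixed x, y, z axes, in that order (R = Rz(yaw) Ry(pitch) Rx(roll)).
In Python, from station import telemetry, vision, bot gives the robot as it stands.
- The arm moves only by the tool arm_command, never from a script. Its argument "steps" is a list of rows, each a list of 7 numbers: the shift along the tool's x, y, z in cm, then the turn, a rotation vector about the tool's x, y, z in rad, then the finger opening in cm, from 0 to 8.54. In form: [[tx, ty, tz, ax, ay, az, claw], ...]. A call has 1 to 10 rows; each row is the pose to reach, as a shift and turn from the pose commanded when the call began, along the tool's axes at that moment; what a row does not reach only later rows make up. A row lasts 1/10 s, in which the tool goes at most 50 mm and 8.59 degrees, less where a joint would pass 70% of its speed; a pose out of reach is approached as far as the arm can. A call with a gripper value outside its range is refused whole. The fingers move at their own pace and stop on an object; "squeeze" is the grip in N (left out, the last holds). Time passes only in rows, so rows that repeat a pose let the fingers close. It gives the time, the measured TCP pose, the force, the opening and the grip force at its end, in the units of the state.
- telemetry.sense(): the state, without advancing time (a new reading comes with each control period).
- vision.grab_frame(name): name is "side" or "top" or "wrist"; returns the picture (480x640x3 uint8, red, green, blue); there is no depth.
- vision.calibration(name): a dict with "fx", "fy", "cx", "cy" (pixels), "D" ([k1, k2, p1, p2, k3] as OpenCV has them; the pictures are not rectified), "R" (3x3) and "t" (3): a world point X has camera coordinates R X + t. Camera axes: x right, y down, z forward; pixel columns grow to the right and rows downward; lengths in m; the calibration is good to about 2 mm. A picture is of the moment at which its call begins: read the wrist's pose just before it. calibration takes no time and is no camera call; for the wrist camera it gives the pose at the moment of the call.
- bot.job_done(): hands the job in; it is judged then, once.
The state is a dict: "time_s": time; "q": joint angles; "joint_velocities": joint speeds; "tau": joint torques, N m; "tool_pos": TCP position; "tool_rot": TCP orientation; "ft_force": force on the tool from outside, world axes, zero at the start; "torque": the same for the moment, N m; "finger_gap": finger opening in m; "grasp_force": force on a finger pad.
Only numpy, scipy, OpenCV 4.12 (cv2) and the standard library are available. Lean on these libraries where they do the work, as an engineer would, in place of code of your own. Each camera call takes 0.05 s, during which the arm holds its last target. There are 200 camera calls.

TASK

Close the lid of the steel glaze pressure pot by its four black wing knobs, working crosswise and in two passes: first nip all four lightly, always going from a knob to the one facing it before the other two, then go round again the same crosswise way until all four are hand-tight, without ever over-tightening one and crushing the seal. Leave the tub, the spare seal and the jar nearby where they are, and let go of everything.

Things in the scene. Friction and masses are not known exactly. Their poses are not given: they have to be found in the camera images.
- pot: stainless glaze pressure pot bolted to the bench, 156 mm body, 224 mm flange; origin at the centre of its underside on the bench, z up. Its four knobs stand on a circle of 90 mm radius about its axis, at 45, 135, 225 and 315 degrees from its x axis.
- lid: flat round steel lid on the pot, 224 mm across, 8 mm thick, upper face 151 mm above the bench, on a springy white seal; origin at the centre of its underside. In its middle are an air coupling and a dial gauge, within 30 mm of the axis and not more than 45 mm above the lid's face.
- knob0: black rubber wing knob: upright bar 52 mm long (body x), 16 mm wide (body y), 26 mm high on a 15 mm stem, yellow mark at its +x end; origin on its upright axis half-way up the bar, 31 mm above the lid (18 mm free under the bar). Pinch it across the 16 mm. At the pot's +x +y side, facing knob2. Tightens clockwise seen from above, going down 10 mm a turn.
- knob1: black wing knob like knob0 (same size, origin and axes). At the pot's -x +y side, facing knob3. All four start loose, each its own unknown 0.1 to 0.7 rad short of the lid. The locking threads drag at a steady 0.4 N m all the time and hold a knob where it is left; once the foot meets the lid the torque climbs above this drag by about 0.2 N m per rad.
- knob2: black wing knob like knob0 (same size, origin and axes). At the pot's -x -y side, facing knob0. Torque above the drag, for any knob: about 0.06 N m is a light nip (over 0.08 is too much for the first pass), about 0.2 (0.6 in all) is hand-tight, over 0.3 crushes the seal. The rubber bar gives on its stem by 0.25 rad per N m.
- knob3: black wing knob like knob0 (same size, origin and axes). At the pot's +x -y side, facing knob1. Tightening a knob eases its two neighbours a little and loads the facing one slightly; this is normal and needs no correction if each was brought to the torque given.
- tub: bystander: open clear plastic tub, 96 mm across, 95 mm high; origin at the centre of its underside
- seal: bystander: spare blue seal ring lying flat, 104 mm outer and 84 mm inner diameter, 8 mm thick; origin at the centre of its underside
- spray: bystander: white closed jar with a blue cap, 56 mm across, 120 mm high; origin at the centre of its underside

How it is judged (in metres and radians):
On the way, in this order (a step that is already met when the one before it is completed fails the run):
1. first pass: two facing knobs are nipped (each presses the lid with over 6 N) while the other two are still loose (under 5 N), none is tight yet (((contact force between knob0 and lid between 6 and 55 N and contact force between knob2 and lid between 6 and 55 N and contact force between each of knob1, knob3 and lid below 5 N) or (contact force between knob1 and lid between 6 and 55 N and contact force between knob3 and lid between 6 and 55 N and contact force between each of knob0, knob2 and lid below 5 N))), for 0.1 s.
2. first pass done: all four knobs are nipped (over 4 N each) and none is tight yet (under 55 N) (contact force between knob0 and lid between 4 and 55 N and contact force between knob1 and lid between 4 and 55 N and contact force between knob2 and lid between 4 and 55 N and contact force between knob3 and lid between 4 and 55 N), for 0.1 s.
3. second pass: two facing knobs are tight (over 55 N each) while the other two are not yet (((contact force between each of knob0, knob2 and lid above 55 N and contact force between each of knob1, knob3 and lid below 55 N) or (contact force between each of knob1, knob3 and lid above 55 N and contact force between each of knob0, knob2 and lid below 55 N))), for 0.1 s.
At the end, for the whole second after the job is handed in: all four knobs are hand-tight, each pressing the lid with 55 to 200 N (some 0.1 to 0.3 N m above the drag of the threads), and tub, spare seal and jar stand within 30 mm of where they were, tub and jar upright (contact force between knob0 and lid between 55 and 200 N and contact force between knob1 and lid between 55 and 200 N and contact force between knob2 and lid between 55 and 200 N and contact force between knob3 and lid between 55 and 200 N and distance of each of tub, seal, spray from where it was at the start of the episode below 0.03 m and angle between each of tub, spray's own z axis and vertical below 0.2 rad); the robot touches nothing.
It fails at once if a knob is over-tightened: it presses the lid with over 200 N and crushes the seal (contact force between any of knob0, knob1, knob2, knob3 and lid above 200 N).
It fails at once if a bystander is shifted by more than 30 mm (distance of any of tub, seal, spray from where it was at the start of the episode above 0.03 m).
It also fails if it takes over 72 s, if anything falls off the work surface, if the arm or the gripper's body presses on something with over 40 N, if the wrist force passes 120 N, or if a joint passes its speed limit or range.

## Working session

There is one attempt and no reset: what is moved stays moved. The work goes in short steps, Python scripts to look and compute and a tool call to move; the robot and the scene stay as the last step left them, time stands still between calls to the robot, and variables do not carry over. Pictures are saved under pics/ and viewed, at most 10 in all, crops included, and the job is handed in when it is done.

Besides the shell and the picture viewer there is one more tool, called after "Call:" by a JSON object that holds its "method" and its "body". arm_command: Moves the arm, as the interface text tells. Its arguments: {"type":"object","properties":{"steps":{"type":"array","items":{"type":"array","items":{"type":"number"}}},"squeeze":{"type":"number"}},"required":["steps"]}

```bash
mkdir -p pics; ls
python3 - <<'E'
from station import telemetry, vision, bot
import cv2,numpy as np
for n in ("top","side"):
    cv2.imwrite(f"pics/{n}0.png",vision.grab_frame(n)[:,:,::-1]); c=vision.calibration(n); print(n,c)
print(telemetry.sense(),bot.grasp_offset)
E
```

```text
pics
top {'fx': 600.0560799616019, 'fy': 600.0560799616019, 'cx': 317.4572577812616, 'cy': 238.98974718079768, 'D': array([0.01704005, 0.        , 0.        , 0.        , 0.        ]), 'R': array([[-0.01476086, -0.99969723, -0.01968654],
       [-0.99605303,  0.01642477, -0.08722718],
       [ 0.08752412,  0.01832129, -0.9959939 ]]), 't': array([0.02858264, 0.56982468, 1.41031467])}
side {'fx': 595.8184990508319, 'fy': 595.8184990508319, 'cx': 319.53671089976746, 'cy': 236.92170882290293, 'D': array([0.03529958, 0.        , 0.        , 0.        , 0.        ]), 'R': array([[ 0.9843733 , -0.17546874,  0.01482977],
       [-0.12671055, -0.76428156, -0.63231174],
       [ 0.12228506,  0.62055171, -0.7745721 ]]), 't': array([-0.53765528,  0.1347628 ,  1.51761123])}
{'time_s': 0.1, 'q': array([ 7.04966738e+01,  1.72109198e+01,  8.71759974e+01, -4.76711813e-04,
        7.56716522e+01, -3.81533807e+00]), 'joint_velocities': array([ 0.07425091, -0.03717417, -0.1131263 ,  0.02291105, -0.01658804,
        0.01057144]), 'tau': array([ 2.11327773e-03, -5.44376349e+01, -3.62377918e+01, -1.06371667e-05,
        3.00960550e-03, -2.09009215e-06]), 'tool_pos': array([0.14864845, 0.5293132 , 0.23079817]), 'tool_rot': array([-1.79941530e+02, -3.43653180e-03,  1.64312128e+02]), 'ft_force': array([ 0.13219225,  0.02486629, -0.34895541]), 'torque': array([-0.02986242, -0.02450613,  0.01457531]), 'grasp_force': 0.0, 'finger_gap': 0.08567942062637293} 0.0187
```

View pics/top0.png

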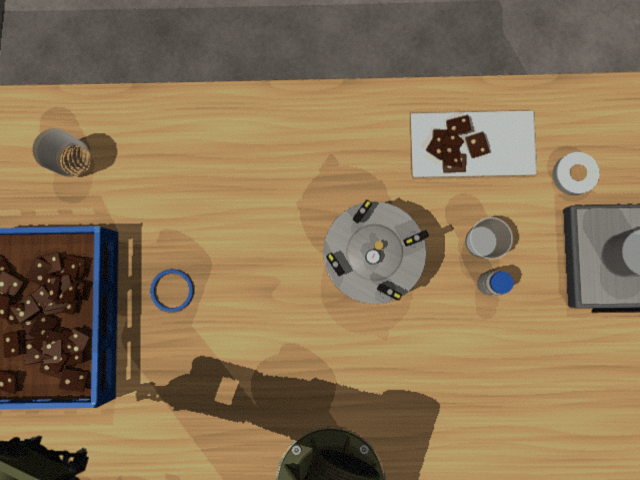

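View pics/side0.png

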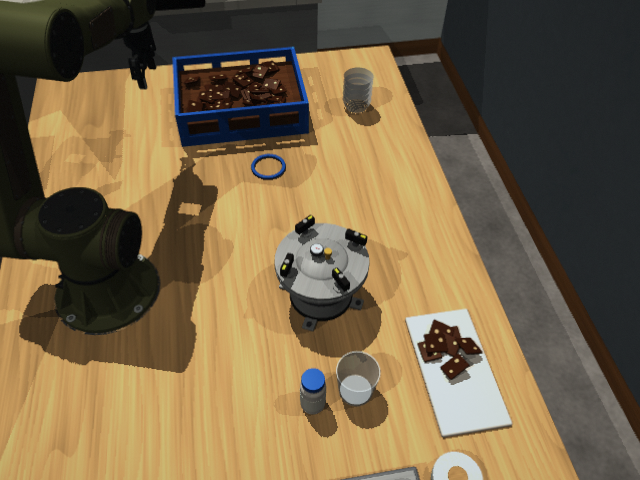

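The top view shows the pot around (375,252) with knobs at about (363,211), (415,238), (389,290) and (336,264). The tub is at (489,238), the jar at (496,283) and the seal at (172,290). The side view agrees with this layout.

```bash
cat > h.py <<'E'
from station import telemetry, vision, bot
import cv2,numpy as np
def proj(n,X,c=None):
    c=c or vision.calibration(n);K=np.array([[c['fx'],0,c['cx']],[0,c['fy'],c['cy']],[0,0,1]])
    return cv2.projectPoints(np.atleast_2d(X).astype(float),cv2.Rodrigues(c['R'])[0],c['t'],K,c['D'])[0][:,0]
def back(n,uv,z,c=None):
    c=c or vision.calibration(n);K=np.array([[c['fx'],0,c['cx']],[0,c['fy'],c['cy']],[0,0,1]])
    p=cv2.undistortPoints(np.array(uv,float).reshape(-1,1,2),K,c['D'])[:,0]
    d=np.c_[p,np.ones(len(p))]@c['R'];o=-c['R'].T@c['t']
    return o+d*((z-o[2])/d[:,2])[:,None]
E
python3 - <<'E'
from h import *
im=cv2.imread("pics/top0.png");hsv=cv2.cvtColor(im,cv2.COLOR_BGR2HSV)
yel=((hsv[...,0]>22)&(hsv[...,0]<35)&(hsv[...,1]>140)&(hsv[...,2]>100))
dark=(hsv[...,2]<45)|yel
print([np.round(back("top",[p],0.185)[0],3) for p in [(375,252)]])
for u,v in [(363,211),(415,238),(389,290),(336,264)]:
    m=np.zeros_like(dark);m[v-14:v+15,u-14:u+15]=1
    l,lab,st,ce=cv2.connectedComponentsWithStats((m&dark).astype(np.uint8))
    k=1+np.argmax(st[1:,4]);ys,xs=np.where(lab==k)
    P=back("top",np.c_[xs,ys],0.193)[:,:2]
    r=cv2.minAreaRect((P*1000).astype(np.float32))
    yy,yx=np.where(m&yel);Y=back("top",np.c_[yx,yy],0.195)[:,:2].mean(0)
    C=np.array(r[0])/1000;d=Y-C
    w,V=np.linalg.eigh(np.cov(P.T));a=V[:,1]*np.sign(V[:,1]@d)
    print(len(xs),C.round(4),P.mean(0).round(4),np.round(r[1],0),Y.round(4),"ax deg",np.degrees(np.arctan2(a[1],a[0])).round(1),"yeldir",np.degrees(np.arctan2(d[1],d[0])).round(1))
s=im[185:315,300:450];cv2.imwrite("pics/crop.png",cv2.resize(s,None,fx=4.5,fy=4.5,interpolation=cv2.INTER_CUBIC))
c=vision.calibration("wrist");T=telemetry.sense();print(c,-c['R'].T@c['t'])
for n,uv,z in (("tub",(489,238),.05),("jar",(500,283),.12),("seal",(172,290),0)):print(n,back("top",[uv],z))
E
```

```text
[array([ 0.527, -0.105,  0.185])]
125 [ 0.613  -0.0787] [ 0.6112 -0.0779] [16. 50.] [ 0.6286 -0.0891] ax deg -38.3 yeldir -33.6
62 [ 0.56   -0.2042] [ 0.5605 -0.2053] [14. 22.] [ 0.5489 -0.1753] ax deg 128.3 yeldir 111.2
74 [ 0.4503 -0.1203] [ 0.4504 -0.119 ] [24. 15.] [ 0.4352 -0.1468] ax deg -116.6 yeldir -119.8
118 [ 0.502  -0.0199] [ 0.5004 -0.0213] [48. 15.] [ 0.5166 -0.0102] ax deg 32.5 yeldir 33.6
{'fx': 331.3251993937319, 'fy': 331.3251993937319, 'cx': 320.05593409249605, 'cy': 243.93996993550036, 'D': array([0.0080935, 0.       , 0.       , 0.       , 0.       ]), 'R': array([[ 0.27055618,  0.96270258, -0.00175656],
       [ 0.91329262, -0.2560922 ,  0.31672286],
       [ 0.30446008, -0.08729558, -0.9485165 ]]), 't': array([-0.55164559, -0.04160819,  0.3812064 ])} [0.07118945 0.55369273 0.37378982]
tub [[ 0.5637358  -0.38133133  0.05      ]]
jar [[ 0.4579431  -0.38271873  0.12      ]]
seal [[0.45405936 0.37476481 0.        ]]
```

View pics/crop.png

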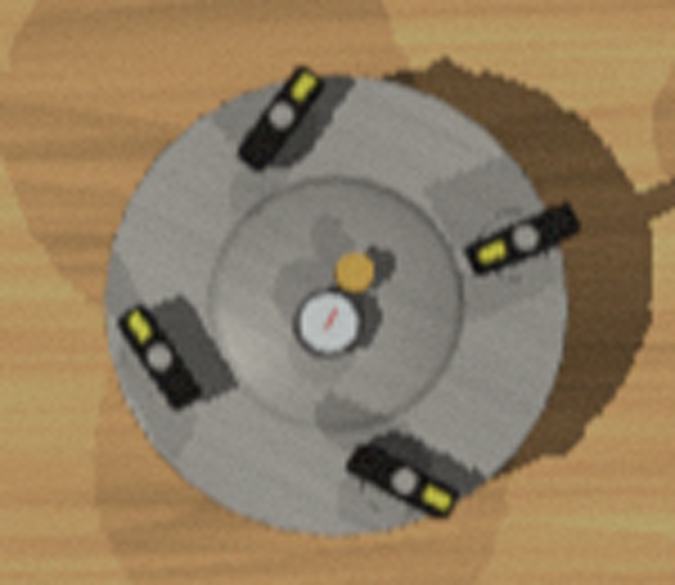

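The enlarged crop shows a grey hub disc on each knob, at crop positions (282,116), (525,238), (404,482) and (159,357). The yellow ends and bar directions are clear, and I'll turn those points into positions.

Run:
```python
from h import *
f=lambda p:(np.array(p,float)+.5)/4.5-.5+np.array([300,185])
D={"T":((282,116),(312,73),(249,163)),"R":((525,238),(478,262),(573,215)),"B":((404,482),(452,504),(352,456)),"L":((159,357),(129,314),(188,402))}
C=[]
for k,v in D.items():
    P=back("top",f(v),.195)[:,:2];d=P[1]-P[2];C.append(P[0]);print(k,P[0].round(4),np.linalg.norm(d).round(3),np.degrees(np.arctan2(d[1],d[0])).round(1))
C=np.array(C);m=C.mean(0);print(m,np.linalg.norm(C-m,axis=1),np.degrees(np.arctan2(*(C-m).T[::-1])))
```

```text
T [ 0.6144 -0.0791] 0.052 -35.9
R [ 0.555  -0.1911] 0.05 115.4
B [ 0.4424 -0.1319] 0.051 -116.6
L [ 0.5021 -0.0194] 0.049 32.9
[ 0.5284646  -0.10536738] [0.08985756 0.08975081 0.09008416 0.0899379 ] [  17.01055439  -72.80531857 -162.87016904  107.05006262]
```

```bash
cat >> h.py <<'E'
from scipy.spatial.transform import Rotation as Ro
K={"T":(.6145,-.0789,-35.9),"L":(.502,-.0194,212.9),"B":(.4425,-.1319,63.4),"R":(.555,-.1914,115.4)}
def plan(x,y,z,yaw):
    s=telemetry.sense();R=Ro.from_euler('xyz',s['tool_rot'],degrees=True);G=Ro.from_euler('xyz',[180,0,yaw],degrees=True)
    print("plan cm/rad",np.round(R.inv().apply(np.array([x,y,z])-s['tool_pos'])*100,2),np.round((R.inv()*G).as_rotvec(),3))
def st():
    s=telemetry.sense();print(s['time_s'],"q6 %.2f"%s['q'][5],"tau6 %.4f"%s['tau'][5],"pos",s['tool_pos'].round(4),"rot",s['tool_rot'].round(2),"F",s['ft_force'].round(2),"M",s['torque'].round(3),"gap",round(s['finger_gap'],4),s['grasp_force'])
E
python3 -c "
from h import *
st();plan(.502,-.0194,.24,212.9)"
```

```text
0.1 q6 -3.82 tau6 -0.0000 pos [0.1486 0.5293 0.2308] rot [-179.94   -0.    164.31] F [ 0.13  0.02 -0.35] M [-0.03  -0.025  0.015] gap 0.0857 0.0
plan cm/rad [-48.86 -43.27  -0.88] [-0.001 -0.    -0.848]
```

Call:
{"method": "arm_command", "body": {"steps": [[-48.9,-43.3,-1,0,0,-0.848,4.2],[-48.9,-43.3,-1,0,0,-0.848,4.2],[-48.9,-43.3,-1,0,0,-0.848,4.2],[-48.9,-43.3,-1,0,0,-0.848,4.2],[-48.9,-43.3,-1,0,0,-0.848,4.2],[-48.9,-43.3,-1,0,0,-0.848,4.2],[-48.9,-43.3,-1,0,0,-0.848,4.2],[-48.9,-43.3,-1,0,0,-0.848,4.2],[-48.9,-43.3,-1,0,0,-0.848,4.2],[-48.9,-43.3,-1,0,0,-0.848,4.2]], "squeeze": 60}}

```text
time_s: 1.1
tool_pos: [0.4035, 0.1341, 0.2386]
tool_rot: [-180.0, 0.0, -147.1]
ft_force: [0.7, 1.6, 0.4]
finger_gap: 0.0418
grasp_force: 0.0
```

```bash
python3 -c "
from h import *
st();plan(.502,-.0194,.215,212.9)"
```

```text
1.1 q6 -109.45 tau6 2.3241 pos [0.4035 0.1341 0.2386] rot [-1.800e+02  1.000e-02 -1.471e+02] F [0.69 1.55 0.4 ] M [ 0.018 -0.075 -0.013] gap 0.0418 0.0
plan cm/rad [  0.07 -18.24   2.36] [-0.  0.  0.]
```

Call:
{"method": "arm_command", "body": {"steps": [[0.1,-18.2,2.0,0,0,0,4.2],[0.1,-18.2,2.0,0,0,0,4.2],[0.1,-18.2,2.0,0,0,0,4.2],[0.1,-18.2,2.0,0,0,0,4.2],[0.1,-18.2,2.0,0,0,0,4.2],[0.1,-18.2,2.0,0,0,0,4.2],[0.1,-18.2,2.0,0,0,0,4.2]]}}

```text
time_s: 1.8
tool_pos: [0.5006, -0.0165, 0.2186]
tool_rot: [180.0, -0.0, -147.1]
ft_force: [0.6, -0.1, -0.1]
finger_gap: 0.0418
grasp_force: 0.0
```

Run:
```python
from h import *
st();plan(.502,-.0194,.166,212.9)
c=vision.calibration("wrist");im=vision.grab_frame("wrist");x=proj("wrist",[(.502,-.0194,.195),(.6145,-.0789,.195)],c);print(x)
for p in x:cv2.drawMarker(im,(int(round(p[0])),int(round(p[1]))),(255,0,0),0,14,1)
cv2.imwrite("pics/w1.png",im[:,:,::-1])
st()
```

```text
1.8 q6 -129.02 tau6 -0.0061 pos [ 0.5006 -0.0165  0.2186] rot [ 179.99   -0.   -147.06] F [ 0.58 -0.12 -0.07] M [ 0.003 -0.016 -0.014] gap 0.0418 0.0
plan cm/rad [ 0.04 -0.32  5.26] [ 0.    -0.     0.001]
[[311.99934711 284.42393412]
 [130.46636017 377.26108433]]
1.85 q6 -129.03 tau6 0.0061 pos [ 0.5006 -0.0164  0.2187] rot [-1.8000e+02  1.0000e-02 -1.4703e+02] F [-0.85 -0.15  0.5 ] M [-0.013 -0.03   0.044] gap 0.042 0.0
```

View pics/w1.png

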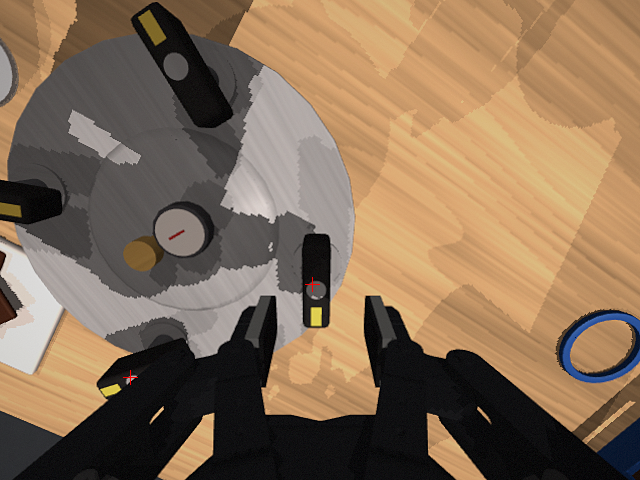

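The wrist view shows the L knob's hub at (318,289), midway between the fingers (mid-column about 320), with the bar parallel to the pads. The prediction from the top view was only 6 px away. I'll descend with a small correction and grip.

Call:
{"method": "arm_command", "body": {"steps": [[-0.1,-0.17,2.5,0,0,0,4.2],[-0.1,-0.17,4.2,0,0,0,4.2],[-0.1,-0.17,5.2,0,0,0,4.2],[-0.1,-0.17,5.2,0,0,0,3.5],[-0.1,-0.17,5.2,0,0,0,1.2],[-0.1,-0.17,5.2,0,0,0,1.2],[-0.1,-0.17,5.2,0,0,0,1.2],[-0.1,-0.17,5.2,0,0,0,1.2]]}}

```text
time_s: 2.65
tool_pos: [0.5031, -0.0179, 0.1676]
tool_rot: [-180.0, 0.1, -147.1]
ft_force: [-3.4, 2.3, 6.5]
finger_gap: 0.0149
grasp_force: 59.9
```

```bash
python3 -c "
from h import *
st()"
```

```text
2.65 q6 -129.13 tau6 -0.0134 pos [ 0.5031 -0.0179  0.1676] rot [-1.7996e+02  8.0000e-02 -1.4709e+02] F [-3.42  2.35  6.48] M [ 0.502  0.38  -0.034] gap 0.0149 59.92298483848572
```

Call:
{"method": "arm_command", "body": {"steps": [[0,0,0.01,0,0,0.1,1.2],[0,0,0.02,0,0,0.2,1.2],[0,0,0.02,0,0,0.2,1.2],[0,0,0.02,0,0,0.2,1.2]]}}

```text
time_s: 3.05
tool_pos: [0.503, -0.0179, 0.1675]
tool_rot: [-180.0, 0.1, -158.5]
ft_force: [-2.7, 4.0, 6.7]
finger_gap: 0.0148
grasp_force: 60.1
```

```bash
python3 -c "
from h import *
st()"
```

```text
3.05 q6 -117.69 tau6 0.5103 pos [ 0.503  -0.0179  0.1675] rot [-1.7998e+02  9.0000e-02 -1.5854e+02] F [-2.74  4.02  6.72] M [0.589 0.478 0.366] gap 0.0148 60.118324756622314
```

Call:
{"method": "arm_command", "body": {"steps": [[0,0,0.02,0,0,0.1,1.2],[0,0,0.03,0,0,0.2,1.2],[0,0,0.03,0,0,0.2,1.2],[0,0,0.03,0,0,0.2,1.2]]}}

```text
time_s: 3.45
tool_pos: [0.503, -0.0178, 0.1671]
tool_rot: [-180.0, 0.1, -170.0]
ft_force: [-2.9, 2.4, 7.2]
finger_gap: 0.015
grasp_force: 60.1
```

```bash
cat >> h.py <<'E'
def av(n=5):
    a=[]
    for i in range(n):
        s=telemetry.sense();a.append([s['torque'][2],s['tau'][5],*s['ft_force'],s['q'][5]]);
        if i<n-1: vision.grab_frame("top")
    a=np.array(a);print("Mz",a[:,0].round(3),"mean %.3f"%a[:,0].mean(),"tau6",a[:,1].round(3),"F",a[:,2:5].mean(0).round(1),"q",a[:,5].round(2),"t",s['time_s'],s['tool_pos'].round(4),s['tool_rot'].round(2))
E
python3 -c "
from h import *
av()"
```

```text
Mz [0.318 0.311 0.287 0.332 0.268] mean 0.303 tau6 [0.512 0.385 0.354 0.347 0.346] F [-2.9  3.7  7.2] q [-106.22 -106.24 -106.24 -106.24 -106.24] t 3.65 [ 0.503  -0.0179  0.1672] [-1.7999e+02  9.0000e-02 -1.6998e+02]
```

Call:
{"method": "arm_command", "body": {"steps": [[0,0,0.02,0,0,0.1,1.2],[0,0,0.03,0,0,0.2,1.2],[0,0,0.03,0,0,0.2,1.2],[0,0,0.03,0,0,0.2,1.2]]}}

```text
time_s: 4.05
tool_pos: [0.503, -0.0179, 0.1669]
tool_rot: [180.0, 0.1, 178.5]
ft_force: [-2.9, 2.8, 8.4]
finger_gap: 0.0148
grasp_force: 60.2
```

```bash
python3 -c "
from h import *
av(4)"
```

```text
Mz [0.373 0.419 0.368 0.338] mean 0.374 tau6 [0.534 0.407 0.377 0.37 ] F [-3.3  2.9  7.6] q [-94.77 -94.78 -94.78 -94.78] t 4.2 [ 0.503  -0.0178  0.1669] [1.7999e+02 9.0000e-02 1.7856e+02]
```

Call:
{"method": "arm_command", "body": {"steps": [[0,0,0.01,0,0,0.06,1.2],[0,0,0.02,0,0,0.16,1.2],[0,0,0.02,0,0,0.16,1.2],[0,0,0.02,0,0,0.16,1.2]]}}

```text
time_s: 4.6
tool_pos: [0.503, -0.0179, 0.1667]
tool_rot: [180.0, 0.1, 169.4]
ft_force: [-3.1, 3.7, 8.7]
finger_gap: 0.0149
grasp_force: 60.3
```

```bash
python3 -c "
from h import *
av(4);plan(.555,-.1914,.225,115.4)"
```

```text
Mz [0.399 0.381 0.407 0.402] mean 0.397 tau6 [0.56  0.436 0.406 0.399] F [-3.   3.3  8.2] q [-85.6  -85.61 -85.61 -85.61] t 4.75 [ 0.503  -0.0178  0.1667] [1.7997e+02 8.0000e-02 1.6940e+02]
plan cm/rad [ -8.31 -16.1   -5.83] [0.001 0.001 0.942]
```

Call:
{"method": "arm_command", "body": {"steps": [[0,0,0,0,0,0,4.2],[0,0,0,0,0,0,4.2],[0,0,-1,0,0,0,4.2],[0,0,-5.0,0,0,0,4.2],[-8.34,-16.0,-5.8,0,0,0.942,4.2],[-8.34,-16.0,-5.8,0,0,0.942,4.2],[-8.34,-16.0,-5.8,0,0,0.942,4.2],[-8.34,-16.0,-5.8,0,0,0.942,4.2],[-8.34,-16.0,-5.8,0,0,0.942,4.2],[-8.34,-16.0,-5.8,0,0,0.942,4.2]]}}

```text
time_s: 5.75
tool_pos: [0.5551, -0.192, 0.2239]
tool_rot: [-180.0, -0.0, 117.3]
ft_force: [0.4, 0.2, -0.3]
finger_gap: 0.0424
grasp_force: 0.0
```

Run:
```python
from h import *
st();plan(.5555,-.1904,.167,115.4)
```

```text
5.75 q6 -49.98 tau6 -3.2174 pos [ 0.5551 -0.192   0.2239] rot [-180.     -0.    117.33] F [ 0.35  0.24 -0.27] M [-0.025 -0.025  0.015] gap 0.0424 0.0
plan cm/rad [0.12 0.11 5.69] [-0.    -0.     0.034]
```

Call:
{"method": "arm_command", "body": {"steps": [[0.08,0.08,1.5,0,0,0.04,4.2],[0.08,0.08,4.0,0,0,0.04,4.2],[0.08,0.08,5.7,0,0,0.04,4.2],[0.08,0.08,5.7,0,0,0.04,4.0],[0.08,0.08,5.7,0,0,0.04,1.2],[0.08,0.08,5.7,0,0,0.04,1.2],[0.08,0.08,5.7,0,0,0.04,1.2],[0.08,0.08,5.7,0,0,0.04,1.2]]}}

```text
time_s: 6.55
tool_pos: [0.5562, -0.1898, 0.1682]
tool_rot: [179.9, 0.1, 115.5]
ft_force: [1.3, 2.1, 5.8]
finger_gap: 0.0147
grasp_force: 59.6
```

Run:
```python
from h import *
st()
```

```text
6.55 q6 -47.92 tau6 -0.0999 pos [ 0.5562 -0.1898  0.1682] rot [1.7987e+02 1.1000e-01 1.1550e+02] F [1.34 2.14 5.81] M [ 0.29  -0.349 -0.055] gap 0.0147 59.59797263145447
```

Good grip. I'll turn this knob in the same step pattern as the first.

Call:
{"method": "arm_command", "body": {"steps": [[0,0,0.01,0,0,0.1,1.2],[0,0,0.02,0,0,0.2,1.2],[0,0,0.02,0,0,0.2,1.2],[0,0,0.02,0,0,0.2,1.2]]}}

```text
time_s: 6.95
tool_pos: [0.5563, -0.19, 0.1681]
tool_rot: [179.8, 0.1, 104.1]
ft_force: [2.1, 0.8, 6.2]
finger_gap: 0.0147
grasp_force: 58.9
```

```bash
python3 -c "
from h import *
av(4)"
```

```text
Mz [0.345 0.348 0.349 0.353] mean 0.349 tau6 [0.509 0.382 0.352 0.345] F [2.9 0.7 6.7] q [-36.48 -36.49 -36.49 -36.49] t 7.1 [ 0.5563 -0.19    0.1681] [1.7985e+02 1.2000e-01 1.0407e+02]
```

Call:
{"method": "arm_command", "body": {"steps": [[0,0,0.02,0,0,0.1,1.2],[0,0,0.03,0,0,0.2,1.2],[0,0,0.03,0,0,0.2,1.2],[0,0,0.03,0,0,0.2,1.2]]}}

```text
time_s: 7.5
tool_pos: [0.5562, -0.19, 0.1678]
tool_rot: [179.8, 0.1, 92.6]
ft_force: [1.5, 0.1, 7.0]
finger_gap: 0.015
grasp_force: 58.9
```

```bash
python3 -c "
from h import *
av(4)"
```

```text
Mz [0.296 0.345 0.333 0.393] mean 0.342 tau6 [0.51  0.384 0.353 0.346] F [2.1 0.2 6.6] q [-25.02 -25.03 -25.03 -25.03] t 7.65 [ 0.5562 -0.19    0.1678] [1.7983e+02 9.0000e-02 9.2610e+01]
```

Call:
{"method": "arm_command", "body": {"steps": [[0,0,0.02,0,0,0.1,1.2],[0,0,0.03,0,0,0.2,1.2],[0,0,0.03,0,0,0.2,1.2],[0,0,0.03,0,0,0.2,1.2]]}}

```text
time_s: 8.05
tool_pos: [0.5562, -0.19, 0.1675]
tool_rot: [179.8, 0.1, 81.1]
ft_force: [2.1, 0.0, 7.0]
finger_gap: 0.0149
grasp_force: 58.9
```

```bash
python3 -c "
from h import *
av(4)"
```

```text
Mz [0.324 0.302 0.33  0.34 ] mean 0.324 tau6 [0.51  0.384 0.353 0.346] F [1.5 0.3 6.7] q [-13.56 -13.57 -13.57 -13.57] t 8.2 [ 0.5562 -0.19    0.1674] [1.7983e+02 5.0000e-02 8.1150e+01]
```

Call:
{"method": "arm_command", "body": {"steps": [[0,0,0.02,0,0,0.12,1.2],[0,0,0.04,0,0,0.25,1.2],[0,0,0.04,0,0,0.25,1.2],[0,0,0.04,0,0,0.25,1.2]]}}

```text
time_s: 8.6
tool_pos: [0.5561, -0.19, 0.1671]
tool_rot: [179.8, 0.0, 66.8]
ft_force: [1.3, -0.1, 7.1]
finger_gap: 0.0151
grasp_force: 59.0
```

```bash
python3 -c "
from h import *
av(4)"
```

```text
Mz [0.288 0.34  0.373 0.406] mean 0.352 tau6 [0.552 0.386 0.346 0.337] F [1.3 0.6 7.1] q [0.77 0.76 0.75 0.75] t 8.75 [ 0.5561 -0.19    0.1671] [1.7982e+02 1.0000e-02 6.6830e+01]
```

Call:
{"method": "arm_command", "body": {"steps": [[0,0,0.01,0,0,0.05,1.2],[0,0,0.02,0,0,0.15,1.2],[0,0,0.02,0,0,0.15,1.2],[0,0,0.02,0,0,0.15,1.2]]}}

```text
time_s: 9.15
tool_pos: [0.5561, -0.19, 0.1669]
tool_rot: [179.8, -0.0, 58.2]
ft_force: [1.3, 0.5, 6.8]
finger_gap: 0.0151
grasp_force: 59.1
```

```bash
python3 -c "
from h import *
av(4)
cv2.imwrite('pics/w2.png',vision.grab_frame('wrist')[:,:,::-1])"
```

```text
Mz [0.372 0.396 0.386 0.368] mean 0.380 tau6 [0.53  0.407 0.377 0.37 ] F [1.3 0.7 7. ] q [9.36 9.35 9.34 9.34] t 9.3 [ 0.5561 -0.19    0.1669] [ 1.7983e+02 -2.0000e-02  5.8240e+01]
```

View pics/w2.png

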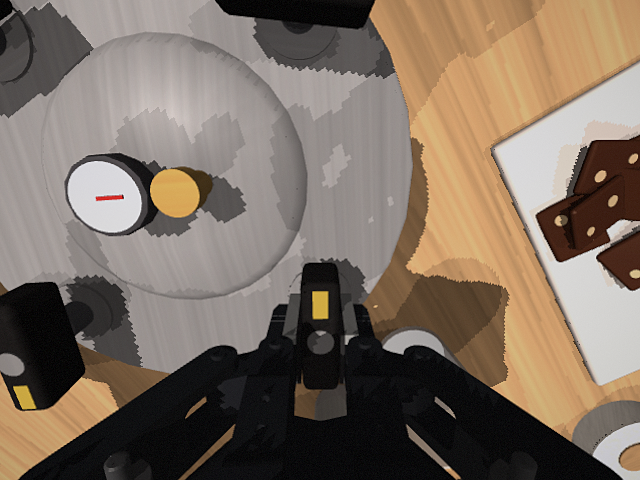

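The wrist view shows the R knob held squarely between the pads, with its hub at (320,342). The torque has started to climb, about 0.024 N m above drag, so I'll finish the nip.

Call:
{"method": "arm_command", "body": {"steps": [[0,0,0.01,0,0,0.05,1.2],[0,0,0.02,0,0,0.15,1.2],[0,0,0.02,0,0,0.15,1.2],[0,0,0.02,0,0,0.15,1.2]]}}

```text
time_s: 9.75
tool_pos: [0.5561, -0.19, 0.1667]
tool_rot: [179.8, -0.0, 49.6]
ft_force: [1.2, 0.3, 7.2]
finger_gap: 0.0148
grasp_force: 59.1
```

```bash
python3 -c "
from h import *
av(4);plan(.615,-.0779,.225,-35.9)"
```

```text
Mz [0.417 0.415 0.411 0.366] mean 0.402 tau6 [0.555 0.432 0.402 0.395] F [0.7 0.8 8. ] q [17.95 17.94 17.94 17.94] t 9.9 [ 0.5561 -0.1899  0.1667] [ 1.7984e+02 -4.0000e-02  4.9640e+01]
plan cm/rad [12.35 -2.75 -5.83] [ 0.002 -0.003  1.493]
```

Call:
{"method": "arm_command", "body": {"steps": [[0,0,0,0,0,0,4.2],[0,0,0,0,0,0,4.2],[0,0,-1,0,0,0,4.2],[0,0,-5.0,0,0,0,4.2],[12.42,-2.75,-5.8,0,0,-1.649,4.2],[12.42,-2.75,-5.8,0,0,-1.649,4.2],[12.42,-2.75,-5.8,0,0,-1.649,4.2],[12.42,-2.75,-5.8,0,0,-1.649,4.2],[12.42,-2.75,-5.8,0,0,-1.649,4.2],[12.42,-2.75,-5.8,0,0,-1.649,4.2]]}}

```text
time_s: 10.9
tool_pos: [0.6151, -0.077, 0.2236]
tool_rot: [180.0, 0.0, 101.6]
ft_force: [0.2, 1.2, -0.3]
finger_gap: 0.0419
grasp_force: 0.0
```

Run:
```python
from h import *
st();plan(.6155,-.0774,.225,144.1)
```

```text
10.9 q6 -22.07 tau6 3.1471 pos [ 0.6151 -0.077   0.2236] rot [1.7999e+02 1.0000e-02 1.0156e+02] F [ 0.24  1.18 -0.27] M [-0.005 -0.058  0.034] gap 0.0419 0.0
plan cm/rad [-0.05  0.03 -0.14] [ 0.     0.    -0.743]
```

Call:
{"method": "arm_command", "body": {"steps": [[0,0,0,0,0,-0.746,4.2],[0,0,0,0,0,-0.746,4.2],[0,0,0,0,0,-0.746,4.2],[0,0,1,0,0,-0.746,4.2],[0,0,2,0,0,-0.746,4.2],[0,0,3,0,0,-0.746,4.2],[0,0,3,0,0,-0.746,4.2]]}}

```text
time_s: 11.6
tool_pos: [0.6145, -0.0773, 0.1919]
tool_rot: [-179.9, -0.1, 143.7]
ft_force: [0.7, 1.1, -0.8]
finger_gap: 0.0418
grasp_force: 0.0
```

Run:
```python
from h import *
st();plan(.6155,-.0774,.167,144.1)
```

```text
11.6 q6 -64.21 tau6 -0.4717 pos [ 0.6145 -0.0773  0.1919] rot [-1.7994e+02 -1.1000e-01  1.4366e+02] F [ 0.74  1.11 -0.75] M [-0.006 -0.037  0.026] gap 0.0418 0.0
plan cm/rad [-0.09  0.05  2.49] [-0.001 -0.002 -0.008]
```

Call:
{"method": "arm_command", "body": {"steps": [[-0.08,0.04,2.0,0,0,-0.006,4.2],[-0.08,0.04,2.5,0,0,-0.006,3.5],[-0.08,0.04,2.5,0,0,-0.006,1.2],[-0.08,0.04,2.5,0,0,-0.006,1.2],[-0.08,0.04,2.5,0,0,-0.006,1.2],[-0.08,0.04,2.5,0,0,-0.006,1.2],[-0.08,0.04,2.51,0,0,0.094,1.2],[-0.08,0.04,2.52,0,0,0.194,1.2],[-0.08,0.04,2.52,0,0,0.194,1.2],[-0.08,0.04,2.52,0,0,0.194,1.2]]}}

```text
time_s: 12.6
tool_pos: [0.6159, -0.0774, 0.1683]
tool_rot: [180.0, 0.0, 133.0]
ft_force: [-3.4, 0.8, 4.0]
finger_gap: 0.0146
grasp_force: 60.5
```

```bash
python3 -c "
from h import *
st();av(4)"
```

```text
12.6 q6 -53.51 tau6 0.6514 pos [ 0.6159 -0.0774  0.1683] rot [1.7999e+02 2.0000e-02 1.3297e+02] F [-3.44  0.76  4.  ] M [0.037 0.571 0.373] gap 0.0146 60.5282860994339
Mz [0.373 0.337 0.382 0.36 ] mean 0.363 tau6 [0.651 0.412 0.332 0.312] F [-4.1  0.2  4.2] q [-53.51 -53.51 -53.48 -53.45] t 12.75 [ 0.6159 -0.0774  0.1683] [1.7999e+02 2.0000e-02 1.3291e+02]
```

Call:
{"method": "arm_command", "body": {"steps": [[0,0,0.02,0,0,0.1,1.2],[0,0,0.03,0,0,0.2,1.2],[0,0,0.03,0,0,0.2,1.2],[0,0,0.03,0,0,0.2,1.2]]}}

```text
time_s: 13.15
tool_pos: [0.6159, -0.0775, 0.1679]
tool_rot: [180.0, 0.0, 121.4]
ft_force: [-4.8, 0.0, 4.7]
finger_gap: 0.0144
grasp_force: 60.9
```

```bash
python3 -c "
from h import *
av(4)"
```

```text
Mz [0.421 0.321 0.344 0.331] mean 0.354 tau6 [0.515 0.388 0.358 0.351] F [-4.8 -0.1  4.9] q [-41.95 -41.96 -41.96 -41.96] t 13.3 [ 0.6159 -0.0775  0.1679] [1.7999e+02 2.0000e-02 1.2142e+02]
```

Call:
{"method": "arm_command", "body": {"steps": [[0,0,0.01,0,0,0.05,1.2],[0,0,0.02,0,0,0.15,1.2],[0,0,0.02,0,0,0.15,1.2],[0,0,0.02,0,0,0.15,1.2]]}}

```text
time_s: 13.7
tool_pos: [0.6159, -0.0775, 0.1677]
tool_rot: [180.0, 0.0, 112.8]
ft_force: [-4.9, -0.1, 5.2]
finger_gap: 0.0147
grasp_force: 60.9
```

```bash
python3 -c "
from h import *
av(4)"
```

```text
Mz [0.313 0.351 0.342 0.358] mean 0.341 tau6 [0.515 0.391 0.361 0.355] F [-5.4  0.1  5.3] q [-33.36 -33.37 -33.37 -33.37] t 13.85 [ 0.6158 -0.0775  0.1677] [1.8000e+02 1.0000e-02 1.1282e+02]
```

Call:
{"method": "arm_command", "body": {"steps": [[0,0,0.02,0,0,0.1,1.2],[0,0,0.03,0,0,0.2,1.2],[0,0,0.03,0,0,0.2,1.2],[0,0,0.03,0,0,0.2,1.2]]}}

```text
time_s: 14.25
tool_pos: [0.6158, -0.0776, 0.1674]
tool_rot: [-180.0, 0.0, 101.3]
ft_force: [-5.3, -0.4, 4.7]
finger_gap: 0.0153
grasp_force: 61.0
```

```bash
python3 -c "
from h import *
av(4)"
```

```text
Mz [0.361 0.374 0.4   0.417] mean 0.388 tau6 [0.519 0.393 0.362 0.355] F [-5.5 -0.2  5.2] q [-21.9  -21.91 -21.91 -21.91] t 14.4 [ 0.6158 -0.0776  0.1674] [-1.8000e+02  1.0000e-02  1.0136e+02]
```

Call:
{"method": "arm_command", "body": {"steps": [[0,0,0.02,0,0,0.1,1.2],[0,0,0.03,0,0,0.2,1.2],[0,0,0.03,0,0,0.2,1.2],[0,0,0.03,0,0,0.2,1.2]]}}

```text
time_s: 14.8
tool_pos: [0.6157, -0.0775, 0.1671]
tool_rot: [-180.0, 0.0, 89.9]
ft_force: [-6.4, -0.3, 6.3]
finger_gap: 0.015
grasp_force: 61.1
```

```bash
python3 -c "
from h import *
av(4)"
```

```text
Mz [0.446 0.422 0.354 0.356] mean 0.394 tau6 [0.547 0.42  0.389 0.382] F [-6.9 -0.   6.3] q [-10.44 -10.45 -10.45 -10.45] t 14.95 [ 0.6157 -0.0776  0.1672] [-1.7999e+02  1.0000e-02  8.9900e+01]
```

Call:
{"method": "arm_command", "body": {"steps": [[0,0,0.0,0,0,0.02,1.2],[0,0,0.02,0,0,0.12,1.2],[0,0,0.02,0,0,0.12,1.2],[0,0,0.02,0,0,0.12,1.2]]}}

```text
time_s: 15.35
tool_pos: [0.6157, -0.0776, 0.167]
tool_rot: [-180.0, 0.0, 83.0]
ft_force: [-7.0, -0.2, 6.8]
finger_gap: 0.0149
grasp_force: 61.2
```

```bash
python3 -c "
from h import *
av(4);plan(.4435,-.1304,.225,63.4)"
```

```text
Mz [0.407 0.363 0.405 0.388] mean 0.391 tau6 [0.565 0.444 0.414 0.408] F [-7.5 -0.   6.9] q [-3.57 -3.58 -3.58 -3.58] t 15.5 [ 0.6157 -0.0775  0.167 ] [-1.7999e+02  1.0000e-02  8.3030e+01]
plan cm/rad [ -7.34 -16.45  -5.79] [-0.     0.     0.343]
```

Call:
{"method": "arm_command", "body": {"steps": [[0,0,0,0,0,0,4.2],[0,0,0,0,0,0,4.2],[0,0,-1,0,0,0,4.2],[0,0,-5.0,0,0,0,4.2],[-7.34,-16.45,-5.8,0,0,0.343,4.2],[-7.34,-16.45,-5.8,0,0,0.343,4.2],[-7.34,-16.45,-5.8,0,0,0.343,4.2],[-7.34,-16.45,-5.8,0,0,0.343,4.2],[-7.34,-16.45,-5.0,0,0,0.343,4.2],[-7.34,-16.45,-3.8,0,0,0.343,4.2]]}}

```text
time_s: 16.5
tool_pos: [0.4442, -0.1304, 0.2053]
tool_rot: [179.8, -0.0, 63.3]
ft_force: [0.4, -0.5, -0.5]
finger_gap: 0.0422
grasp_force: 0.0
```

Run:
```python
from h import *
vision.grab_frame("top");st();plan(.4435,-.1304,.167,63.4)
```

```text
16.55 q6 5.83 tau6 -0.0330 pos [ 0.4437 -0.1299  0.2025] rot [-179.94   -0.     63.3 ] F [ 1.59 -0.03 -2.9 ] M [-0.002  0.007  0.057] gap 0.0422 0.0
plan cm/rad [-0.05  0.01  3.55] [-0.001 -0.    -0.002]
```

Call:
{"method": "arm_command", "body": {"steps": [[-0.03,0,2.5,0,0,0,4.2],[-0.03,0,3.7,0,0,0,3.5],[-0.03,0,3.7,0,0,0,1.2],[-0.03,0,3.7,0,0,0,1.2],[-0.03,0,3.7,0,0,0,1.2],[-0.03,0,3.7,0,0,0,1.2],[-0.03,0,3.7,0,0,0,1.2],[-0.03,0,3.71,0,0,0.1,1.2],[-0.03,0,3.72,0,0,0.2,1.2],[-0.03,0,3.72,0,0,0.2,1.2]]}}

```text
time_s: 17.55
tool_pos: [0.4437, -0.1301, 0.1668]
tool_rot: [-180.0, -0.0, 51.7]
ft_force: [6.6, -0.0, -18.3]
finger_gap: 0.0152
grasp_force: 59.1
```

```bash
python3 -c "
from h import *
st();av(4)"
```

```text
17.55 q6 17.42 tau6 2.0533 pos [ 0.4437 -0.1301  0.1668] rot [-1.7996e+02 -1.0000e-02  5.1680e+01] F [  6.62  -0.04 -18.28] M [ 0.034 -1.121  0.388] gap 0.0152 59.1125625371933
Mz [0.388 0.373 0.404 0.392] mean 0.389 tau6 [2.053 1.007 0.553 0.426] F [  7.4  -0.6 -18.4] q [17.42 17.27 17.23 17.22] t 17.7 [ 0.4437 -0.1301  0.1668] [-1.7997e+02 -1.0000e-02  5.1880e+01]
```

Call:
{"method": "arm_command", "body": {"steps": [[0,0,0.02,0,0,0.1,1.2],[0,0,0.03,0,0,0.2,1.2],[0,0,0.03,0,0,0.2,1.2],[0,0,0.03,0,0,0.2,1.2]]}}

```text
time_s: 18.1
tool_pos: [0.4437, -0.1301, 0.1664]
tool_rot: [-180.0, -0.0, 40.4]
ft_force: [7.5, -0.5, -19.0]
finger_gap: 0.0153
grasp_force: 59.0
```

```bash
python3 -c "
from h import *
av(4)"
```

```text
Mz [0.421 0.355 0.418 0.426] mean 0.405 tau6 [0.555 0.428 0.397 0.39 ] F [  7.7  -0.6 -18.9] q [28.69 28.68 28.68 28.68] t 18.25 [ 0.4437 -0.1301  0.1664] [-179.97   -0.     40.42]
```

Call:
{"method": "arm_command", "body": {"steps": [[0,0,0.01,0,0,0.02,1.2],[0,0,0.02,0,0,0.12,1.2],[0,0,0.02,0,0,0.12,1.2],[0,0,0.02,0,0,0.12,1.2]]}}

```text
time_s: 18.65
tool_pos: [0.4438, -0.1301, 0.1663]
tool_rot: [-180.0, -0.0, 33.5]
ft_force: [7.9, -1.1, -19.2]
finger_gap: 0.015
grasp_force: 59.0
```

```bash
python3 -c "
from h import *
av(4)"
```

```text
Mz [0.4   0.41  0.341 0.447] mean 0.399 tau6 [0.553 0.431 0.402 0.395] F [  7.6  -1.2 -19.3] q [35.56 35.56 35.55 35.55] t 18.8 [ 0.4437 -0.1301  0.1663] [-179.98   -0.     33.55]
```

Call:
{"method": "arm_command", "body": {"steps": [[0,0,0.02,0,0,0.1,1.2],[0,0,0.03,0,0,0.2,1.2],[0,0,0.03,0,0,0.2,1.2],[0,0,0.03,0,0,0.2,1.2]]}}

```text
time_s: 19.2
tool_pos: [0.4438, -0.1302, 0.1659]
tool_rot: [-180.0, -0.0, 22.1]
ft_force: [9.0, -1.1, -19.8]
finger_gap: 0.0152
grasp_force: 58.9
```

```bash
python3 -c "
from h import *
av(4)"
```

```text
Mz [0.361 0.411 0.387 0.414] mean 0.393 tau6 [0.555 0.428 0.398 0.391] F [  8.8  -1.  -19.6] q [47.02 47.01 47.01 47.01] t 19.35 [ 0.4438 -0.1302  0.1659] [-179.98    0.     22.09]
```

Call:
{"method": "arm_command", "body": {"steps": [[0,0,0.02,0,0,0.1,1.2],[0,0,0.03,0,0,0.2,1.2],[0,0,0.03,0,0,0.2,1.2],[0,0,0.03,0,0,0.2,1.2]]}}

```text
time_s: 19.75
tool_pos: [0.4438, -0.1302, 0.1656]
tool_rot: [-180.0, 0.0, 10.6]
ft_force: [8.9, -2.1, -19.3]
finger_gap: 0.015
grasp_force: 58.9
```

```bash
python3 -c "
from h import *
av(4)"
```

```text
Mz [0.41  0.339 0.332 0.365] mean 0.361 tau6 [0.556 0.429 0.398 0.391] F [  8.8  -1.9 -19.6] q [58.48 58.47 58.47 58.47] t 19.9 [ 0.4438 -0.1302  0.1656] [-179.99   -0.     10.63]
```

Call:
{"method": "arm_command", "body": {"steps": [[0,0,0.02,0,0,0.1,1.2],[0,0,0.03,0,0,0.2,1.2],[0,0,0.03,0,0,0.2,1.2],[0,0,0.03,0,0,0.2,1.2]]}}

```text
time_s: 20.3
tool_pos: [0.4437, -0.1303, 0.1654]
tool_rot: [-180.0, 0.0, -0.8]
ft_force: [6.5, -1.9, -18.9]
finger_gap: 0.0147
grasp_force: 59.1
```

```bash
python3 -c "
from h import *
av(4)
cv2.imwrite('pics/w3.png',vision.grab_frame('wrist')[:,:,::-1])"
```

```text
Mz [0.425 0.399 0.379 0.404] mean 0.402 tau6 [0.57  0.444 0.413 0.406] F [  7.   -1.8 -18.6] q [69.94 69.93 69.93 69.93] t 20.45 [ 0.4437 -0.1303  0.1654] [-1.8e+02  2.0e-02 -8.3e-01]
```

View pics/w3.png

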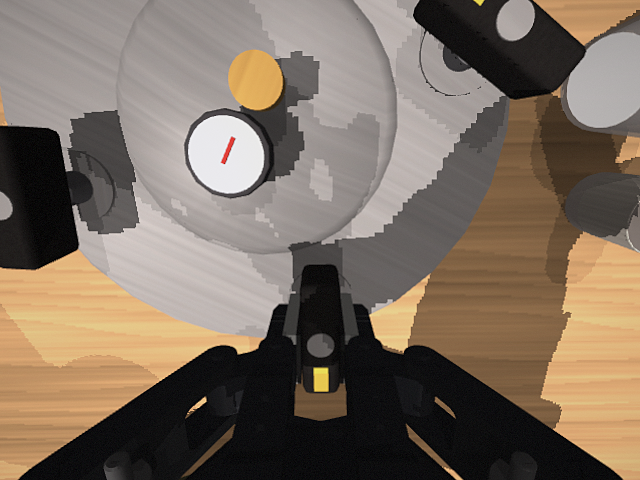

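The wrist view shows the B knob gripped squarely, hub at (320,345). It has just made contact, with the torque up 0.015.

Call:
{"method": "arm_command", "body": {"steps": [[0,0,0.02,0,0,0.1,1.2],[0,0,0.03,0,0,0.2,1.2],[0,0,0.03,0,0,0.2,1.2],[0,0,0.03,0,0,0.2,1.2]]}}

```text
time_s: 20.9
tool_pos: [0.4437, -0.1303, 0.1652]
tool_rot: [180.0, 0.0, -12.3]
ft_force: [5.8, -1.6, -17.9]
finger_gap: 0.0148
grasp_force: 59.3
```

```bash
python3 -c "
from h import *
av(4);plan(.503,-.0178,.222,175)"
```

```text
Mz [0.423 0.395 0.423 0.431] mean 0.418 tau6 [0.604 0.477 0.447 0.44 ] F [  6.1  -2.5 -17.6] q [81.4  81.39 81.39 81.39] t 21.05 [ 0.4437 -0.1303  0.1652] [ 1.800e+02  1.000e-02 -1.229e+01]
plan cm/rad [  3.4  -12.26  -5.68] [ 0.    -0.     3.014]
```

```bash
python3 -c "
from h import *
plan(.5561,-.19,.215,55)"
```

```text
plan cm/rad [12.25  3.44 -4.98] [-0.     0.    -1.174]
```

Call:
{"method": "arm_command", "body": {"steps": [[0,0,0,0,0,0,4.2],[0,0,0,0,0,0,4.2],[0,0,-1,0,0,0,4.2],[0,0,-5.0,0,0,0,4.2],[12.25,3.44,-5.4,0,0,-1.174,4.2],[12.25,3.44,-5.4,0,0,-1.174,4.2],[12.25,3.44,-5.4,0,0,-1.174,4.2],[12.25,3.44,-5.4,0,0,-1.174,4.2],[12.25,3.44,-5.4,0,0,-1.174,4.2],[12.25,3.44,-5.4,0,0,-1.174,4.2]]}}

```text
time_s: 22.05
tool_pos: [0.5561, -0.1903, 0.2207]
tool_rot: [180.0, -0.0, 39.6]
ft_force: [0.1, 0.1, 0.4]
finger_gap: 0.0419
grasp_force: 0.0
```

Run:
```python
from h import *
st();plan(.5561,-.19,.167,55)
im=vision.grab_frame("top")
cv2.imwrite("pics/crop2.png",cv2.resize(im[185:315,300:450,::-1],None,fx=4.5,fy=4.5,interpolation=cv2.INTER_CUBIC))
```

```text
22.05 q6 27.96 tau6 3.1437 pos [ 0.5561 -0.1903  0.2207] rot [ 1.7996e+02 -2.0000e-02  3.9580e+01] F [0.13 0.11 0.38] M [0.061 0.032 0.015] gap 0.0419 0.0
plan cm/rad [ 0.02 -0.02  5.37] [ 0.001 -0.    -0.269]
```

View pics/crop2.png

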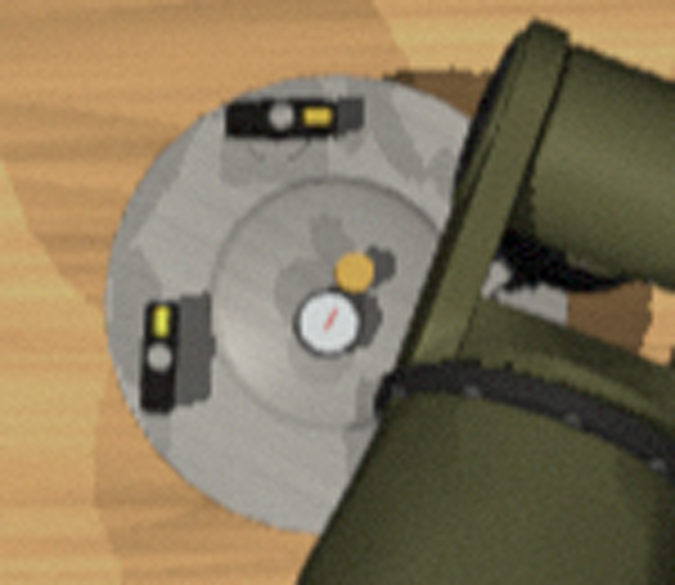

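The crop shows the T knob at about 91° and the L knob at about 175°. Both match the rest angles I expected after the first pass.

Call:
{"method": "arm_command", "body": {"steps": [[0,0,0,0,0,-0.15,4.2],[0,0,1.5,0,0,-0.272,4.2],[0,0,3.5,0,0,-0.272,4.2],[0,0,5.3,0,0,-0.272,4.2],[0,0,5.4,0,0,-0.272,3.0],[0,0,5.4,0,0,-0.272,1.2],[0,0,5.4,0,0,-0.272,1.2],[0,0,5.4,0,0,-0.272,1.2],[0,0,5.4,0,0,-0.272,1.2]]}}

```text
time_s: 23.0
tool_pos: [0.556, -0.1902, 0.1667]
tool_rot: [179.9, -0.0, 54.8]
ft_force: [-4.3, 2.1, 5.9]
finger_gap: 0.0152
grasp_force: 60.7
```

```bash
python3 -c "
from h import *
st();av(3)"
```

```text
23.0 q6 12.74 tau6 0.0596 pos [ 0.556  -0.1902  0.1667] rot [ 1.7993e+02 -2.0000e-02  5.4800e+01] F [-4.27  2.06  5.94] M [0.281 0.658 0.008] gap 0.0152 60.67252993583679
Mz [0.008 0.025 0.052] mean 0.028 tau6 [0.06  0.047 0.04 ] F [-4.   2.   6.6] q [12.74 12.74 12.74] t 23.1 [ 0.556  -0.1902  0.1668] [ 1.7992e+02 -2.0000e-02  5.4810e+01]
```

Call:
{"method": "arm_command", "body": {"steps": [[0,0,0.01,0,0,0.1,1.2],[0,0,0.02,0,0,0.2,1.2],[0,0,0.02,0,0,0.2,1.2],[0,0,0.02,0,0,0.2,1.2]]}}

```text
time_s: 23.5
tool_pos: [0.556, -0.1901, 0.1666]
tool_rot: [179.9, -0.0, 43.4]
ft_force: [-5.4, 3.0, 7.4]
finger_gap: 0.0148
grasp_force: 61.4
```

```bash
python3 -c "
from h import *
av(4)"
```

```text
Mz [0.414 0.364 0.409 0.402] mean 0.397 tau6 [0.563 0.436 0.406 0.399] F [-5.5  3.1  7.8] q [24.19 24.18 24.18 24.17] t 23.65 [ 0.556  -0.1901  0.1666] [ 1.7994e+02 -2.0000e-02  4.3380e+01]
```

Call:
{"method": "arm_command", "body": {"steps": [[0,0,0.02,0,0,0.1,1.2],[0,0,0.03,0,0,0.2,1.2],[0,0,0.05,0,0,0.3,1.2],[0,0,0.06,0,0,0.4,1.2],[0,0,0.08,0,0,0.5,1.2],[0,0,0.1,0,0,0.6,1.2],[0,0,0.1,0,0,0.6,1.2],[0,0,0.1,0,0,0.6,1.2]]}}

```text
time_s: 24.45
tool_pos: [0.5559, -0.1899, 0.166]
tool_rot: [180.0, -0.0, 9.0]
ft_force: [-7.6, 4.9, 12.2]
finger_gap: 0.0148
grasp_force: 62.3
```

```bash
python3 -c "
from h import *
av(4)"
```

```text
Mz [0.505 0.54  0.527 0.521] mean 0.523 tau6 [0.695 0.568 0.537 0.531] F [-7.8  4.2 11.9] q [58.56 58.55 58.54 58.54] t 24.6 [ 0.5559 -0.1899  0.166 ] [ 1.7997e+02 -5.0000e-02  9.0200e+00]
```

Call:
{"method": "arm_command", "body": {"steps": [[0,0,0.0,0,0,0.02,1.2],[0,0,0.02,0,0,0.12,1.2],[0,0,0.02,0,0,0.12,1.2],[0,0,0.02,0,0,0.12,1.2]]}}

```text
time_s: 25.0
tool_pos: [0.5559, -0.1899, 0.1659]
tool_rot: [180.0, -0.1, 2.1]
ft_force: [-8.4, 5.3, 12.2]
finger_gap: 0.0144
grasp_force: 62.5
```

```bash
python3 -c "
from h import *
av(4);plan(.503,-.0178,.222,175)"
```

```text
Mz [0.53  0.543 0.54  0.558] mean 0.543 tau6 [0.72  0.599 0.569 0.563] F [-8.8  5.1 12.3] q [65.43 65.42 65.42 65.42] t 25.15 [ 0.5559 -0.1899  0.1659] [ 1.7998e+02 -5.0000e-02  2.1500e+00]
plan cm/rad [ -4.64 -17.39  -5.62] [ 1.000e-03  0.000e+00 -3.017e+00]
```

Call:
{"method": "arm_command", "body": {"steps": [[0,0,0,0,0,0,4.2],[0,0,0,0,0,0,4.2],[0,0,-1,0,0,0,4.2],[0,0,-5.0,0,0,0,4.2],[-4.64,-17.39,-5.8,0,0,-3.017,4.2],[-4.64,-17.39,-5.8,0,0,-3.017,4.2],[-4.64,-17.39,-5.8,0,0,-3.017,4.2],[-4.64,-17.39,-5.8,0,0,-3.017,4.2],[-4.64,-17.39,-5.8,0,0,-3.017,4.2],[-4.64,-17.39,-5.8,0,0,-3.017,4.2]]}}

```text
time_s: 26.15
tool_pos: [0.5031, -0.0172, 0.2233]
tool_rot: [179.9, -0.0, 54.1]
ft_force: [-0.3, -0.4, 0.4]
finger_gap: 0.0421
grasp_force: 0.0
```

Run:
```python
from h import *
st();plan(.503,-.0178,.222,175)
```

```text
26.15 q6 29.76 tau6 3.2367 pos [ 0.5031 -0.0172  0.2233] rot [ 1.7992e+02 -4.0000e-02  5.4120e+01] F [-0.35 -0.36  0.37] M [-0.041  0.018  0.031] gap 0.0421 0.0
plan cm/rad [-0.06  0.03  0.13] [ 2.00e-03  1.00e-03 -2.11e+00]
```

Call:
{"method": "arm_command", "body": {"steps": [[0,0,0,0,0,-1.5,4.2],[0,0,0,0,0,-1.5,4.2],[0,0,0,0,0,-1.5,4.2],[0,0,0,0,0,-1.5,4.2],[0,0,0,0,0,-1.5,4.2],[0,0,0,0,0,-1.5,4.2],[0,0,0,0,0,-1.5,4.2],[0,0,0,0,0,-1.5,4.2],[0,0,0,0,0,-1.5,4.2],[0,0,0,0,0,-1.5,4.2]]}}

```text
time_s: 27.15
tool_pos: [0.5033, -0.0181, 0.223]
tool_rot: [180.0, 0.0, 140.0]
ft_force: [-0.2, 0.7, -0.4]
finger_gap: 0.0417
grasp_force: 0.0
```

Call:
{"method": "arm_command", "body": {"steps": [[0,0,0,0,0,-0.15,4.2],[0,0,0,0,0,-0.3,4.2],[0,0,0,0,0,-0.45,4.2],[0,0,0,0,0,-0.6,4.2],[0,0,1.5,0,0,-0.615,4.2],[0,0,2.7,0,0,-0.615,4.2],[0,0,2.7,0,0,-0.615,4.2]]}}

```text
time_s: 27.85
tool_pos: [0.5025, -0.018, 0.194]
tool_rot: [180.0, -0.1, 174.8]
ft_force: [-0.1, -0.3, 0.7]
finger_gap: 0.0422
grasp_force: 0.0
```

Run:
```python
from h import *
st();plan(.503,-.0178,.167,175)
```

```text
27.85 q6 -91.02 tau6 -0.0719 pos [ 0.5025 -0.018   0.194 ] rot [ 1.8000e+02 -1.3000e-01  1.7479e+02] F [-0.13 -0.32  0.73] M [ 0.016 -0.007  0.001] gap 0.0422 0.0
plan cm/rad [-0.05  0.03  2.7 ] [ 0.    -0.002 -0.004]
```

Call:
{"method": "arm_command", "body": {"steps": [[-0.03,0.02,1.8,0,0,0,4.2],[-0.03,0.02,2.8,0,0,0,4.0],[-0.03,0.02,2.8,0,0,0,1.2],[-0.03,0.02,2.8,0,0,0,1.2],[-0.03,0.02,2.8,0,0,0,1.2],[-0.03,0.02,2.8,0,0,0,1.2],[-0.03,0.02,2.8,0,0,0,1.2]]}}

```text
time_s: 28.55
tool_pos: [0.5034, -0.0178, 0.1676]
tool_rot: [180.0, 0.0, 174.9]
ft_force: [-1.5, 1.7, 0.0]
finger_gap: 0.015
grasp_force: 59.8
```

```bash
python3 -c "
from h import *
st();av(3)"
```

```text
28.55 q6 -91.06 tau6 0.0356 pos [ 0.5034 -0.0178  0.1676] rot [1.8000e+02 2.0000e-02 1.7486e+02] F [-1.46  1.66  0.03] M [0.173 0.336 0.129] gap 0.015 59.83654081821442
Mz [0.129 0.051 0.007] mean 0.063 tau6 [0.036 0.035 0.035] F [-1.9  1.3  1.8] q [-91.06 -91.06 -91.06] t 28.65 [ 0.5035 -0.0179  0.1676] [1.8000e+02 3.0000e-02 1.7485e+02]
```

Call:
{"method": "arm_command", "body": {"steps": [[0,0,0.01,0,0,0.1,1.2],[0,0,0.02,0,0,0.2,1.2],[0,0,0.02,0,0,0.2,1.2],[0,0,0.02,0,0,0.2,1.2]]}}

```text
time_s: 29.05
tool_pos: [0.5035, -0.0179, 0.1674]
tool_rot: [-180.0, 0.0, 163.6]
ft_force: [-4.7, 0.7, 6.3]
finger_gap: 0.0149
grasp_force: 61.1
```

```bash
python3 -c "
from h import *
av(4)"
```

```text
Mz [0.386 0.42  0.393 0.441] mean 0.410 tau6 [0.653 0.472 0.427 0.417] F [-4.2  0.4  5.7] q [-79.79 -79.8  -79.81 -79.81] t 29.2 [ 0.5035 -0.0179  0.1675] [-1.8000e+02  4.0000e-02  1.6361e+02]
```

Call:
{"method": "arm_command", "body": {"steps": [[0,0,0.02,0,0,0.1,1.2],[0,0,0.03,0,0,0.2,1.2],[0,0,0.05,0,0,0.3,1.2],[0,0,0.06,0,0,0.4,1.2],[0,0,0.08,0,0,0.5,1.2],[0,0,0.1,0,0,0.6,1.2],[0,0,0.1,0,0,0.6,1.2],[0,0,0.1,0,0,0.6,1.2]]}}

```text
time_s: 30.0
tool_pos: [0.5034, -0.0181, 0.1668]
tool_rot: [180.0, 0.0, 129.2]
ft_force: [-6.2, -0.5, 10.1]
finger_gap: 0.0149
grasp_force: 62.1
```

```bash
python3 -c "
from h import *
av(4);plan(.6157,-.0776,.222,89.5)"
```

```text
Mz [0.575 0.557 0.553 0.551] mean 0.559 tau6 [0.728 0.601 0.57  0.564] F [-6.8 -0.3 10.5] q [-45.43 -45.44 -45.44 -45.44] t 30.15 [ 0.5034 -0.0181  0.1668] [1.7999e+02 5.0000e-02 1.2925e+02]
plan cm/rad [-11.72   4.93  -5.51] [0.    0.001 0.694]
```

Call:
{"method": "arm_command", "body": {"steps": [[0,0,0,0,0,0,4.2],[0,0,0,0,0,0,4.2],[0,0,-1,0,0,0,4.2],[0,0,-5.0,0,0,0,4.2],[-11.72,4.93,-5.5,0,0,0.694,4.2],[-11.72,4.93,-5.5,0,0,0.694,4.2],[-11.72,4.93,-5.5,0,0,0.694,4.2],[-11.72,4.93,-5.5,0,0,0.694,4.2],[-11.72,4.93,-4.5,0,0,0.694,4.2],[-11.72,4.93,-2.8,0,0,0.694,4.2]]}}

```text
time_s: 31.15
tool_pos: [0.6161, -0.0781, 0.1951]
tool_rot: [179.9, 0.0, 89.1]
ft_force: [0.3, -0.9, -0.5]
finger_gap: 0.0423
grasp_force: 0.0
```

Run:
```python
from h import *
vision.grab_frame("top");st();plan(.6157,-.0776,.167,89.5)
```

```text
31.2 q6 -9.85 tau6 0.6116 pos [ 0.6149 -0.0779  0.1913] rot [-1.7984e+02 -3.0000e-02  8.9240e+01] F [ 0.24  0.34 -3.26] M [-0.007  0.005  0.018] gap 0.0421 0.0
plan cm/rad [0.03 0.09 2.43] [-0.003 -0.001 -0.004]
```

Call:
{"method": "arm_command", "body": {"steps": [[0.02,0.04,1.5,0,0,-0.004,4.2],[0.02,0.04,2.7,0,0,-0.004,4.0],[0.02,0.04,2.7,0,0,-0.004,1.2],[0.02,0.04,2.7,0,0,-0.004,1.2],[0.02,0.04,2.7,0,0,-0.004,1.2],[0.02,0.04,2.7,0,0,-0.004,1.2],[0.02,0.04,2.7,0,0,-0.004,1.2]]}}

```text
time_s: 31.9
tool_pos: [0.6157, -0.0777, 0.167]
tool_rot: [-180.0, -0.0, 89.5]
ft_force: [-3.8, 0.1, -3.8]
finger_gap: 0.0152
grasp_force: 59.8
```

```bash
python3 -c "
from h import *
st();av(3)"
```

```text
31.9 q6 -10.06 tau6 -0.0159 pos [ 0.6157 -0.0777  0.167 ] rot [-179.97   -0.     89.48] F [-3.77  0.14 -3.84] M [ 0.048  0.448 -0.069] gap 0.0152 59.76193428039551
Mz [-0.069  0.031 -0.007] mean -0.015 tau6 [-0.016 -0.015 -0.015] F [-3.9  0.2 -4.6] q [-10.06 -10.06 -10.06] t 32.0 [ 0.6157 -0.0777  0.1669] [-179.97   -0.     89.48]
```

Call:
{"method": "arm_command", "body": {"steps": [[0,0,0.01,0,0,0.1,1.2],[0,0,0.02,0,0,0.2,1.2],[0,0,0.02,0,0,0.2,1.2],[0,0,0.02,0,0,0.2,1.2]]}}

```text
time_s: 32.4
tool_pos: [0.6156, -0.0777, 0.1668]
tool_rot: [-180.0, 0.0, 78.0]
ft_force: [-6.1, -0.0, -2.3]
finger_gap: 0.0152
grasp_force: 60.1
```

```bash
python3 -c "
from h import *
av(4)"
```

```text
Mz [0.377 0.4   0.385 0.422] mean 0.396 tau6 [0.559 0.432 0.402 0.395] F [-5.4  0.5 -2.9] q [1.39 1.38 1.38 1.38] t 32.55 [ 0.6156 -0.0777  0.1669] [-1.7996e+02  2.0000e-02  7.8060e+01]
```

Call:
{"method": "arm_command", "body": {"steps": [[0,0,0.02,0,0,0.1,1.2],[0,0,0.03,0,0,0.2,1.2],[0,0,0.05,0,0,0.3,1.2],[0,0,0.06,0,0,0.4,1.2],[0,0,0.08,0,0,0.5,1.2],[0,0,0.1,0,0,0.6,1.2],[0,0,0.1,0,0,0.6,1.2],[0,0,0.1,0,0,0.6,1.2]]}}

```text
time_s: 33.35
tool_pos: [0.6154, -0.0775, 0.1662]
tool_rot: [-180.0, 0.0, 43.7]
ft_force: [-8.8, 1.1, 1.2]
finger_gap: 0.0149
grasp_force: 60.7
```

```bash
python3 -c "
from h import *
av(4)"
```

```text
Mz [0.584 0.548 0.519 0.494] mean 0.536 tau6 [0.684 0.557 0.526 0.52 ] F [-8.9  1.3  1.1] q [35.76 35.75 35.75 35.75] t 33.5 [ 0.6154 -0.0775  0.1662] [-1.7996e+02  4.0000e-02  4.3700e+01]
```

Call:
{"method": "arm_command", "body": {"steps": [[0,0,0.01,0,0,0.05,1.2],[0,0,0.02,0,0,0.15,1.2],[0,0,0.02,0,0,0.15,1.2],[0,0,0.02,0,0,0.15,1.2]]}}

```text
time_s: 33.9
tool_pos: [0.6154, -0.0775, 0.166]
tool_rot: [-180.0, 0.1, 35.1]
ft_force: [-10.0, 2.7, 2.0]
finger_gap: 0.0151
grasp_force: 60.8
```

```bash
python3 -c "
from h import *
av(4);plan(.4437,-.1303,.222,-6.3)"
```

```text
Mz [0.598 0.564 0.557 0.581] mean 0.575 tau6 [0.721 0.597 0.567 0.561] F [-10.    2.1   1.9] q [44.35 44.34 44.34 44.34] t 34.05 [ 0.6153 -0.0775  0.166 ] [-1.7996e+02  6.0000e-02  3.5100e+01]
plan cm/rad [-17.08  -5.56  -5.58] [-0.     0.001  0.723]
```

Call:
{"method": "arm_command", "body": {"steps": [[0,0,0,0,0,0,4.2],[0,0,0,0,0,0,4.2],[0,0,-1,0,0,0,4.2],[0,0,-5.0,0,0,0,4.2],[-17.08,-5.56,-5.6,0,0,0.723,4.2],[-17.08,-5.56,-5.6,0,0,0.723,4.2],[-17.08,-5.56,-5.6,0,0,0.723,4.2],[-17.08,-5.56,-5.6,0,0,0.723,4.2],[-17.08,-5.56,-4.6,0,0,0.723,4.2],[-17.08,-5.56,-3.0,0,0,0.723,4.2]]}}

```text
time_s: 35.05
tool_pos: [0.4444, -0.131, 0.1976]
tool_rot: [179.9, -0.3, -6.7]
ft_force: [-0.0, -0.9, -1.1]
finger_gap: 0.042
grasp_force: 0.0
```

Run:
```python
from h import *
vision.grab_frame("top");vision.grab_frame("top");st();plan(.4437,-.1303,.1665,-6.3)
```

```text
35.15 q6 75.47 tau6 0.2698 pos [ 0.4437 -0.1303  0.1952] rot [-1.7999e+02  5.0000e-02 -6.3800e+00] F [-0.49  0.01 -0.27] M [-0.006  0.026 -0.014] gap 0.0418 0.0
plan cm/rad [ 0.   -0.    2.87] [-0.     0.001 -0.001]
```

Call:
{"method": "arm_command", "body": {"steps": [[0,0,1.8,0,0,0,4.2],[0,0,2.9,0,0,0,4.0],[0,0,2.9,0,0,0,1.2],[0,0,2.9,0,0,0,1.2],[0,0,2.9,0,0,0,1.2],[0,0,2.9,0,0,0,1.2],[0,0,2.9,0,0,0,1.2]]}}

```text
time_s: 35.85
tool_pos: [0.4443, -0.1304, 0.1671]
tool_rot: [180.0, -0.0, -6.4]
ft_force: [-1.5, -0.9, 3.6]
finger_gap: 0.015
grasp_force: 60.0
```

```bash
python3 -c "
from h import *
st();av(3)"
```

```text
35.85 q6 75.48 tau6 0.0391 pos [ 0.4443 -0.1304  0.1671] rot [ 1.7998e+02 -5.0000e-02 -6.3700e+00] F [-1.51 -0.91  3.63] M [-0.156  0.349  0.058] gap 0.015 59.9542897939682
Mz [0.058 0.059 0.048] mean 0.055 tau6 [0.039 0.039 0.04 ] F [-1.9 -0.6  4.8] q [75.48 75.49 75.48] t 35.95 [ 0.4443 -0.1304  0.1671] [ 1.7998e+02 -5.0000e-02 -6.3700e+00]
```

Call:
{"method": "arm_command", "body": {"steps": [[0,0,0.01,0,0,0.1,1.2],[0,0,0.02,0,0,0.2,1.2],[0,0,0.02,0,0,0.2,1.2],[0,0,0.02,0,0,0.2,1.2]]}}

```text
time_s: 36.35
tool_pos: [0.4443, -0.1305, 0.167]
tool_rot: [180.0, -0.1, -17.8]
ft_force: [-3.6, -1.1, 7.0]
finger_gap: 0.0149
grasp_force: 61.1
```

```bash
python3 -c "
from h import *
av(4)"
```

```text
Mz [0.393 0.436 0.416 0.387] mean 0.408 tau6 [0.58  0.453 0.423 0.416] F [-3.3 -1.1  6.6] q [86.93 86.92 86.92 86.92] t 36.5 [ 0.4443 -0.1305  0.167 ] [ 1.7997e+02 -6.0000e-02 -1.7800e+01]
```

Call:
{"method": "arm_command", "body": {"steps": [[0,0,0.02,0,0,0.1,1.2],[0,0,0.03,0,0,0.2,1.2],[0,0,0.05,0,0,0.3,1.2],[0,0,0.06,0,0,0.4,1.2],[0,0,0.08,0,0,0.5,1.2],[0,0,0.1,0,0,0.6,1.2],[0,0,0.1,0,0,0.6,1.2],[0,0,0.1,0,0,0.6,1.2]]}}

```text
time_s: 37.3
tool_pos: [0.4442, -0.1308, 0.1664]
tool_rot: [180.0, -0.1, -52.2]
ft_force: [-7.0, -3.3, 12.6]
finger_gap: 0.0148
grasp_force: 62.2
```

```bash
python3 -c "
from h import *
av(4)"
```

```text
Mz [0.511 0.537 0.55  0.542] mean 0.535 tau6 [0.721 0.594 0.563 0.557] F [-6.7 -2.8 11.5] q [121.3  121.29 121.29 121.29] t 37.45 [ 0.4442 -0.1308  0.1663] [ 1.7998e+02 -9.0000e-02 -5.2170e+01]
```

Call:
{"method": "arm_command", "body": {"steps": [[0,0,0,0,0,0,4.2],[0,0,0,0,0,0,4.2],[0,0,0,0,0,0,4.2],[0,0,-1,0,0,0,4.2],[0,0,-5.0,0,0,0,4.2],[0,0,-8,0,0,0,4.2],[0,0,-8,0,0,0,4.2],[0,0,-8,0,0,0,4.2]]}}

```text
time_s: 38.25
tool_pos: [0.4442, -0.1303, 0.246]
tool_rot: [-180.0, -0.1, -52.2]
ft_force: [-0.1, -0.4, -0.2]
finger_gap: 0.0419
grasp_force: 0.0
```

Run:
```python
from h import *
st();print(bot.job_done())
```

```text
38.25 q6 121.32 tau6 0.0003 pos [ 0.4442 -0.1303  0.246 ] rot [-1.7996e+02 -6.0000e-02 -5.2210e+01] F [-0.15 -0.45 -0.19] M [0.02  0.05  0.053] gap 0.0419 0.0
the job is handed in; nothing more can be done
None
```

I handed the job in at 38 s: all four knobs were nipped, then tightened crosswise to about 0.2 N m above drag by the wrist torque, the gripper let go and clear, the bystanders never approached; the hand-in returned no verdict, and I didn't re-check the first-tightened pair after doing the second.

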